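# Assemble the mincer: knife, coarse plate and locking cap on the spindle

## Task

Put the mincer together: thread the ring knife onto the spindle first, then the green-rimmed coarse plate, then the red cap with its broad flange towards the machine, and press the stack right home into the barrel until the brass spring catch snaps out in front of the cap and holds it. Leave the yellow-rimmed fine plate in the rack, do not disturb the bowl, tomato, onion and garlic, and let go at the end. The spindle has play and is not exactly in the middle of the barrel, so feel (or look) for it.

Things in the scene. Friction and masses are not known exactly. Their poses are not given: they have to be found in the camera images.
- barrel_mouth (a point): Centre of the open mouth of the mincer's aluminium barrel, 110 mm above the worktop. z up, -y straight out along the spindle, x level across. Barrel: inside diameter 76, outside 88; no room for fingers beside parts inside it. Home places of part centres from here: knife y = +21, coarse plate +11, cap flange +1 mm (4 mm proud), about 1 mm end play; parts hang by their bores.
- mincer: White kitchen mincer, fixed; origin at the centre of the housing's underside, axes as at the mouth. Housing 130 (x) x 150 (y) x 149 mm; barrel from its -y face, mouth at y = -135, axis 110 high. Feed stub on the barrel, 42 mm wide at y = -100, ends 51 mm above the axis.
- spindle_socket (a point): Nominal centre of the spindle's shoulder (26 mm collar), 26 mm inside the mouth. The spindle is a rigid 12 mm steel rod from there along -y: 75 mm long, blunt end with a 1 mm chamfer. The rod's true place is NOT reported: its whole axis lies up to 6 mm sideways (x) and up to 6 mm up or down from here, anew in each run; it does not give.
- catch (a joint): Brass spring wedge in the spindle's top, 17 to 29 mm outside the mouth: steep side (3 mm above the rod) towards the machine, ramp down towards the tip. 0 m standing out, at most 0.0045 pressed in. A part slid over it presses it in (2 N, rising to 5 N; up to about 15 N along the spindle); it snaps out once the cap's neck has passed.
- knife_c (a point): Centre of the ring knife: bright steel ring with four spokes, 50 mm outside diameter, 20 mm bore, 10 mm thick (y), about 0.1 kg. y is its axis; both faces alike. It stands on edge in a slot of the rack. Its rim has flats at its sides: 49 to 50 mm across in x.
- coarse_plate_c (a point): Centre of the coarse plate: steel disc with eight big holes and a green rim, 50 mm diameter, 20 mm bore, 10 mm thick (y), about 0.11 kg. y is its axis; both faces alike. Stands on edge in the rack, 49 to 50 mm across in x.
- fine_plate_c (a point): Centre of the fine plate: same size, many small holes and a yellow rim. Not wanted today: it stays in the rack.
- cap_c (a point): Centre of the red plastic cap's flange: 50 mm diameter, 10 mm thick (y), bore 15 mm right through; on its -y face a neck of 24 mm diameter, 12 mm long. -y (neck) points away from the machine when fitted. About 0.06 kg. Stands on the edge of its flange in the rack, 49 to 50 mm across in x.
- rack: Low wooden rack, fixed on the worktop, 48 (x) x 190 (y) x 14 mm; origin at the centre of its underside. Four slots, 46 mm apart along y, at y = -69, -23, +23, +69 mm; which part stands in which changes. Slot floor 14 mm high, cheeks up to 25 mm, no wider than +-24 mm in x; part centres are about 39 mm above the worktop with their axes along the rack's y and their own axes parallel to the rack's.
- bowl: White bowl, 150 mm wide, 67 mm high, to be left alone; origin at the centre of its underside.
- tomato: Red tomato, 70 mm, to be left alone; origin at its underside.
- onion: Brown onion, 79 mm wide, 85 mm high, to be left alone; origin at its underside.
- garlic: Garlic bulb, 60 mm, to be left alone; origin at its underside.
- knife: The ring knife as a body; same frame as point knife_c.
- coarse_plate: The coarse plate as a body; same frame as point coarse_plate_c.
- cap: The cap as a body; same frame as point cap_c.
There are look-alikes about, which are no part of the job. What is shaped like the cap but orange is not meant.

How it is judged (in metres and radians):
On the way, in this order (a step that is already met when the one before it is completed fails the run):
1. the knife is on the spindle before the coarse plate and the cap (y of knife_c in the frame of barrel_mouth between -0.03 and 0.026 m and x of knife_c in the frame of barrel_mouth between -0.012 and 0.012 m and z of knife_c in the frame of barrel_mouth between -0.012 and 0.012 m and not (y of coarse_plate_c in the frame of barrel_mouth between -0.036 and 0.03 m and x of coarse_plate_c in the frame of barrel_mouth between -0.012 and 0.012 m and z of coarse_plate_c in the frame of barrel_mouth between -0.012 and 0.012 m) and not (y of cap_c in the frame of barrel_mouth between -0.036 and 0.03 m and x of cap_c in the frame of barrel_mouth between -0.012 and 0.012 m and z of cap_c in the frame of barrel_mouth between -0.012 and 0.012 m)), for 0.1 s.
2. the coarse plate is on the spindle outside the knife, before the cap (y of knife_c in the frame of barrel_mouth between -0.03 and 0.026 m and x of knife_c in the frame of barrel_mouth between -0.012 and 0.012 m and z of knife_c in the frame of barrel_mouth between -0.012 and 0.012 m and y of coarse_plate_c in the frame of barrel_mouth between -0.03 and 0.026 m and x of coarse_plate_c in the frame of barrel_mouth between -0.012 and 0.012 m and z of coarse_plate_c in the frame of barrel_mouth between -0.012 and 0.012 m and not (y of cap_c in the frame of barrel_mouth between -0.036 and 0.03 m and x of cap_c in the frame of barrel_mouth between -0.012 and 0.012 m and z of cap_c in the frame of barrel_mouth between -0.012 and 0.012 m)), for 0.1 s.
3. the stack is home and the catch has snapped out in front of the cap (y of knife_c in the frame of barrel_mouth between 0.0175 and 0.026 m and x of knife_c in the frame of barrel_mouth between -0.012 and 0.012 m and z of knife_c in the frame of barrel_mouth between -0.012 and 0.012 m and y of coarse_plate_c in the frame of barrel_mouth between 0.0075 and 0.016 m and x of coarse_plate_c in the frame of barrel_mouth between -0.012 and 0.012 m and z of coarse_plate_c in the frame of barrel_mouth between -0.012 and 0.012 m and y of cap_c in the frame of barrel_mouth between -0.0025 and 0.006 m and x of cap_c in the frame of barrel_mouth between -0.012 and 0.012 m and z of cap_c in the frame of barrel_mouth between -0.012 and 0.012 m and value of joint catch below 0.0012 m), for 0.1 s.
At the end, for the whole second after the job is handed in: Knife, coarse plate, cap (flange inward) on the spindle, centres 17.5 to 26, 7.5 to 16 and -2.5 to 6 mm inside the barrel mouth, within 12 mm of its axis in x and z; the catch out again (pressed in under 1.2 mm); the three parts at rest (below 0.02 m/s) (all of step 3 and linear speed of each of knife, coarse_plate, cap below 0.02 m/s); the robot touches nothing.
It fails at once if the fine plate is taken out of the rack or shifted by more than 30 mm (distance of fine_plate_c from where it was at the start of the episode above 0.03 m).
It fails at once if bowl, tomato, onion or garlic is shifted by more than 40 mm (distance of any of bowl, tomato, onion, garlic from where it was at the start of the episode above 0.04 m).
It also fails if it takes over 72 s, if anything falls off the work surface, if the arm or the gripper's body presses on something with over 40 N, if the wrist force passes 120 N, or if a joint passes its speed limit or range.

## Robot

A 6-joint arm with a two-finger parallel gripper is mounted at the origin on a cart in front of the work surface, level with it; the furniture and walls round the work are solid. World frame = base frame: x ahead of the robot, y to its left, z up, the work surface at z = 0. Lengths are in mm, angles in rad, forces in N, time in s.
With the tool pointing down it reaches from about 275 to 1000 mm from the base axis. Payload 8.4 kg.
Tool frame: the origin (TCP) lies between the finger pads; the fingertips stand 8 mm ahead of it and the grasp point (between the pads) lies 11 mm behind it (tcp_to_tips is the distance from the TCP to the fingertips, in mm); z points along the fingers, y is the line along which they close (so a half turn about z gives the same grasp; the last joint's range is limited). The gripper opens to 85 mm and grips with 20 to 120 N. Pads are 22 mm wide; open, the fingers measure 114 mm over their backs; the gripper's body (76 mm by 85 mm) begins 54 mm behind the grasp point. The pads swing forward as they close: fully open they stand 13 mm farther back than shut.
Start: joints at [-1.29, 0.353, 1.633, -0, 1.155, -0.002], TCP at [174.402, -600.177, 239.281] pointing down, gripper open.
Joint ranges: [-2.63, 2.63], [-0.92, 2.1], [0.06, 2.66], [-1.3, 4.44], [0, 2.69], [-3.02, 3.02]. Speed limits (rad/s): [2.22, 2.22, 2.79, 3.14, 3.14, 3.14].

## Interface

Orientations are given as [roll, pitch, yaw] about the fixed x, y, z axes, in that order (R = Rz(yaw) Ry(pitch) Rx(roll)).
In Python, from rig import * gives the robot as it stands.
- The arm moves only by the tool step_arm, never from a script. Its argument "motion" is a list of rows, each an object with "claw": the finger opening in mm, from 0 to 85.4; "delta_pos": the shift along the tool's x, y, z in mm, a list of three; "turn": the turn about the tool's z in rad. In form: [{"claw": claw, "delta_pos": [dx, dy, dz], "turn": turn}, ...]. A call has 1 to 8 rows; each row shifts and turns the commanded pose from where the row before left it, along the tool's axes as they then stand; what a row does not reach is not made up. A row lasts 1/12 s, in which the tool goes at most 41.7 mm and 7.16 degrees, less where a joint would pass 70% of its speed; a pose out of reach is approached as far as the arm can. A call is refused whole if a number of a shift passes 41.7 or a number of a turn 0.125, either way. A call with a gripper value outside its range is refused whole. The fingers move at their own pace and stop on an object; "force" is the grip in N (left out, the last holds). Time passes only in rows, so rows that do not move let the fingers close. It gives the time, the measured TCP pose, the force, the opening and the grip force at its end, in the units of the state.
- sense(): the state, without advancing time (a new reading comes with each control period).
- grab_frame(name): name is "side" or "top"; returns a dict with "img" (384x512x3 uint8, red, green, blue), "vertical_fov" (degrees; the focal length in pixels is half the picture's height over the tangent of half this angle, whatever the lens; pixels are square), "cx", "cy" (the principal point, pixels), "D" ([k1, k2, p1, p2, k3] as OpenCV has them; the pictures are not rectified), "R" (3x3) and "t" (3): a world point X has camera coordinates R X + t. Camera axes: x right, y down, z forward; pixel columns grow to the right and rows downward; lengths in mm; the calibration is good to about 2 mm. A picture is of the moment at which its call begins. There is no depth.
- sign_off(): hands the job in; it is judged then, once.
The state is a dict: "clock": time; "qpos": joint angles; "qvel": joint speeds; "joint_efforts": joint torques, N m; "eef_pos": TCP position; "tcp_rot": TCP orientation; "contact_force": force on the tool from outside, world axes, zero at the start; "wrist_torque": the same for the moment, N m; "opening": opening from 0.0 (shut) to 1.0 (fully open); "grasp_force": force on a finger pad.
Only numpy, scipy, OpenCV 4.12 (cv2) and the standard library are available. Lean on these libraries where they do the work, as an engineer would, in place of code of your own. Each camera call takes 0.05 s, during which the arm holds its last target. There are 200 camera calls.

## Working session

There is one attempt and no reset: what is moved stays moved. The work goes in short steps, Python scripts to look and compute and a tool call to move; the robot and the scene stay as the last step left them, time stands still between calls to the robot, and variables do not carry over. Pictures are saved under pics/ and viewed, at most 10 in all, crops included, and the job is handed in when it is done.

Besides the shell and the picture viewer there is one more tool, called as a command line: name --argument value ..., lists and objects as JSON in quotes. step_arm: Moves the arm, as the interface text tells. Its arguments: {"type":"object","properties":{"motion":{"type":"array","items":{"type":"object","properties":{"claw":{"type":"number"},"delta_pos":{"type":"array","items":{"type":"number"}},"turn":{"type":"number"}}}},"force":{"type":"number"}},"required":["motion"]}

```bash
mkdir -p pics; ls
python3 - <<'E'
from rig import *
import cv2
print(sense())
for n in("side","top"):
    f=grab_frame(n); cv2.imwrite(f"pics/{n}0.png",f["img"][:,:,::-1]); print(n,{k:v for k,v in f.items() if k!="img"})
E
```

```text
pics
{'clock': 0.0, 'qpos': array([-1.29041918e+00,  3.53621619e-01,  1.63413272e+00,  1.02775358e-05,
        1.15519025e+00, -2.41695550e-03]), 'qvel': array([-1.61210787e-03, -1.21034900e-03, -1.42852797e-03,  7.27988388e-04,
       -5.00272941e-05, -7.80708374e-04]), 'joint_efforts': array([-4.85191660e-03, -6.05256557e+01, -3.42064083e+01, -4.47228012e-04,
        9.34349519e-03, -8.51683831e-05]), 'eef_pos': array([ 174.26560512, -599.73522435,  238.57884455]), 'tcp_rot': array([-3.14024075e+00, -1.26645394e-05,  2.82789939e-01]), 'contact_force': array([ 0.30819123, -0.00740996, -0.34244722]), 'wrist_torque': array([-0.03437301,  0.03911673,  0.02177652]), 'grasp_force': 0.0, 'opening': 0.9968908964956755}
side {'vertical_fov': 54.19457939765572, 'cx': 252.17178506949242, 'cy': 188.151437076877, 'D': array([-0.08927416,  0.        ,  0.        ,  0.        ,  0.        ]), 'R': array([[ 0.98771336, -0.1559167 ,  0.01059688],
       [-0.0778501 , -0.54969927, -0.83172716],
       [ 0.13550526,  0.82068306, -0.55508345]]), 't': array([-560.72414602,  202.09479937,  748.41036868])}
top {'vertical_fov': 55.72258681699953, 'cx': 258.31341108431275, 'cy': 191.75371080095596, 'D': array([-0.02113445,  0.        ,  0.        ,  0.        ,  0.        ]), 'R': array([[-0.00299704, -0.99998454,  0.00468324],
       [-0.98718241,  0.0022113 , -0.15958068],
       [ 0.15956786, -0.00510148, -0.98717378]]), 't': array([107.49792629, 590.91649552, 841.24959452])}
```

View pics/side0.png

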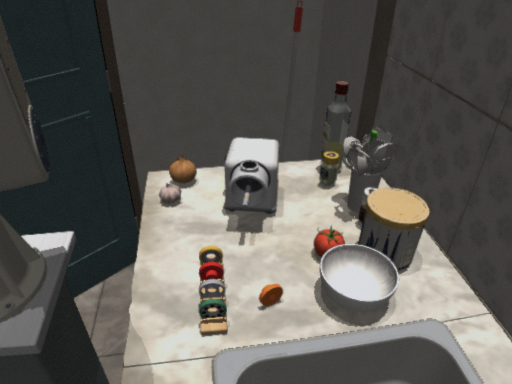

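View pics/top0.png

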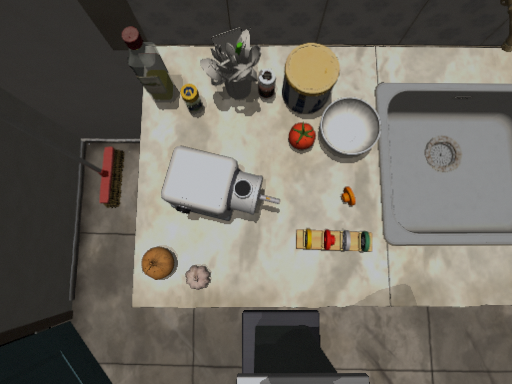

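The side view shows the rack column, top to bottom: yellow plate (210,253), red cap (211,270), steel ring (212,288) and green plate (212,308). A loose orange look-alike cap lies at (270,294). The mincer barrel is at (250,172), with its rod pointing towards the camera. In the top view the same rack order reads left to right at (308,239), (329,240), (347,240), (365,240), and the spindle tip is at (279,200). The red one in the rack fits "cap"; the orange one does not. I'll confirm this in enlarged crops.

Run:
```python
import cv2
a=cv2.imread("pics/top0.png")[165:265,220:390]; cv2.imwrite("pics/t1.png",cv2.resize(a,None,fx=4.7,fy=4.7,interpolation=2))
b=cv2.imread("pics/side0.png")[130:340,190:300]
l=cv2.resize(b[:105],None,fx=3.6,fy=5.6,interpolation=2);r=cv2.resize(b[105:],None,fx=3.6,fy=5.6,interpolation=2)
cv2.imwrite("pics/s1.png",cv2.hconcat([l,r]))
```

```text
(no output)
```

View pics/t1.png

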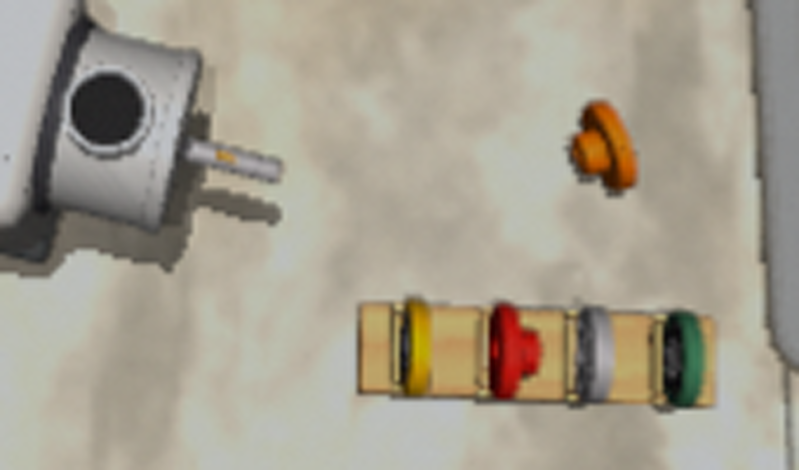

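View pics/s1.png

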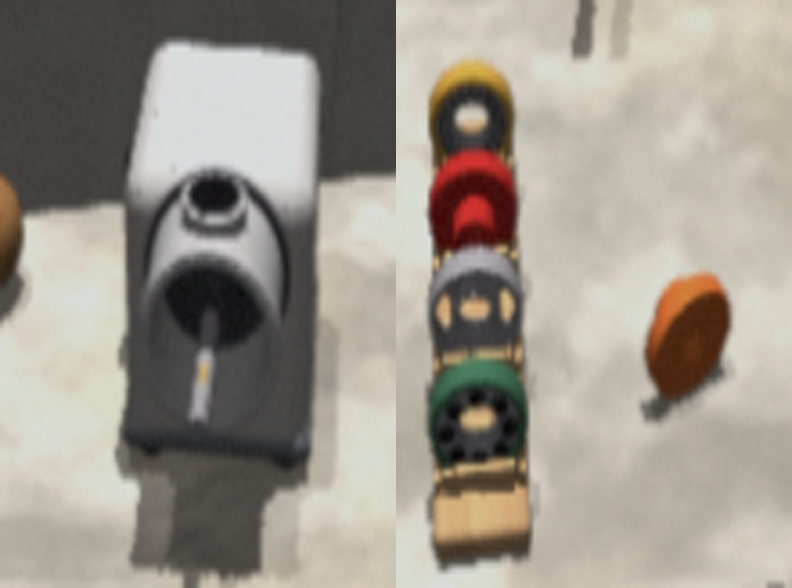

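The crops confirm it. The cap is the red part in the rack at t1 (507,351), its neck pointing to -y (image right). The knife is at t1 (597,355), the green plate at (686,359) and the yellow plate at (417,347). The rod tip is at t1 (281,171) and s1 (200,418). The barrel lip edges are at t1 (200,52) and (166,228).

```bash
cat > h.py <<'E'
from rig import *
import cv2, numpy as np
from scipy.spatial.transform import Rotation as Ro
def K(f):
    F=192/np.tan(np.radians(f["vertical_fov"])/2); return np.array([[F,0,f["cx"]],[0,F,f["cy"]],[0,0,1.]])
def ray(f,uv):
    n=cv2.undistortPoints(np.array([[uv]],float),K(f),f["D"])[0,0]
    return -f["R"].T@f["t"], f["R"].T@np.array([n[0],n[1],1])
def atz(f,uv,z):
    C,d=ray(f,uv); return C+d*(z-C[2])/d[2]
def tri(fs,uvs):
    A=0;b=0
    for f,uv in zip(fs,uvs):
        C,d=ray(f,uv);d=d/np.linalg.norm(d);P=np.eye(3)-np.outer(d,d);A=A+P;b=b+P@C
    X=np.linalg.solve(A,b); return X
def proj(f,X): return cv2.projectPoints(np.array(X,float).reshape(-1,3),cv2.Rodrigues(f["R"])[0],f["t"],K(f),f["D"])[0][:,0]
E
python3 - <<'E'
from h import *
np.set_printoptions(precision=1,suppress=True)
T=grab_frame("top");S=grab_frame("side")
t=lambda u,v:((u+.5)/4.7-.5+220,(v+.5)/4.7-.5+165)
s=lambda u,v:((u+.5)/3.6-.5+190,(v+.5)/5.6-.5+130)
s2=lambda u,v:((u-396+.5)/3.6-.5+190,(v+.5)/5.6-.5+235)
for n,u in dict(y=(417,347),cap=(507,351),kn=(597,355),gr=(686,359)).items(): print(n,atz(T,t(*u),39))
for n,u in dict(y=(471,118),kn=(476,306),gr=(477,416)).items():print('side',n,atz(S,s2(*u),39))
for n,u in dict(tl=(358,303),bl=(358,394),tr=(717,318),br=(717,407)).items(): print(n,atz(T,t(*u),14),atz(T,t(*u),25))
a,b=atz(T,t(200,52),110),atz(T,t(166,228),110);print('mouth',a,b,(a+b)/2,a-b)
print('tip',tri([T,S],[t(281,171),s(200,418)]),'catch',tri([T,S],[t(226,156),s(203,373)]), atz(T,t(281,171),110),atz(T,t(192,148),110))
E
```

```text
y [477.7 -14.9  39. ]
cap [475.5 -61.3  39. ]
kn [ 473.3 -107.8   39. ]
gr [ 471.  -153.8   39. ]
side y [476.9 -14.9  39. ]
side kn [ 473.4 -106.    39. ]
side gr [ 470.6 -151.9   39. ]
tl [501.9  12.4  14. ] [501.2  13.6  25. ]
bl [454.   13.3  14. ] [454.   14.5  25. ]
tr [ 493.2 -178.9   14. ] [ 492.7 -175.4   25. ]
br [ 446.4 -176.5   14. ] [ 446.4 -173.    25. ]
mouth [618.3  97.4 110. ] [532.4 114.  110. ] [575.3 105.7 110. ] [ 85.9 -16.7   0. ]
tip [560.1  58.6 109.9] catch [566.5  85.2 112.3] [559.8  58.6 110. ] [571.1 101.4 110. ]
```

```bash
cat >> h.py <<'E'
def plan(x,y,z,yaw,n=None,turnfirst=0):
    "rows from present pose to target"
    s=sense(); p=s["eef_pos"]; Rm=Ro.from_euler("xyz",s["tcp_rot"]).as_matrix(); y0=np.arctan2(Rm[1,0],Rm[0,0])
    dy=(yaw-y0+np.pi)%(2*np.pi)-np.pi; d=np.array([x,y,z])-p
    n=n or int(max(np.ceil(np.linalg.norm(d)/38),np.ceil(abs(dy)/.12),1))
    print("clock",s["clock"],"pose",p.round(1),"yaw",round(y0,3),"rows",n)
    for i in range(n):
        a=y0+dy*(i+.5)/n; c,q=np.cos(a),np.sin(a); e=d/n
        print([round(c*e[0]+q*e[1],1),round(q*e[0]-c*e[1],1),round(-e[2],1)],round(-dy/n,3))
        if abs(dy)<.02: print("x",n);break
E
python3 - <<'E'
from h import *
np.set_printoptions(precision=3,suppress=True)
T=grab_frame("top");t=lambda u,v:((u+.5)/4.7-.5+220,(v+.5)/4.7-.5+165)
st=atz(T,t(107,111),161);print(st, np.arctan2(*(st-[575.3,105.7,161])[:2]))
g=cv2.cvtColor(T["img"],7)
for l in cv2.createLineSegmentDetector().detect(g)[0][:,0]:
    if np.hypot(l[2]-l[0],l[3]-l[1])>13 and 160<l[0]<285 and 140<l[1]<222:
        for z in (149,110):
            a,b=atz(T,l[:2],z),atz(T,l[2:],z); d=b-a; print(l,z,a[:2],b[:2],'angle mod90',round((np.arctan2(d[1],d[0])+.785)%(np.pi/2)-.785,3))
plan(473.3,-107.8,130,1.523)
E
```

```text
[580.501 140.495 161.   ] 0.1483681222846186
[176.061 209.216 160.024 197.255] 149 [537.183 283.07 ] [563.194 318.567] angle mod90 -0.632
[176.061 209.216 160.024 197.255] 110 [541.597 291.753] [568.917 329.035] angle mod90 -0.632
[253.204 211.892 260.208 179.285] 149 [531.051 117.555] [602.194 102.272] angle mod90 -0.212
[253.204 211.892 260.208 179.285] 110 [535.157 117.911] [609.879 101.86 ] angle mod90 -0.212
[237.701 170.187 229.097 203.052] 149 [622.53  151.326] [550.265 169.39 ] angle mod90 -0.245
[237.701 170.187 229.097 203.052] 110 [631.238 153.381] [555.338 172.353] angle mod90 -0.245
[262.98  178.04  264.235 194.386] 149 [604.941  96.231] [568.954  93.704] angle mod90 0.07
[262.98  178.04  264.235 194.386] 110 [612.764  95.514] [574.967  92.86 ] angle mod90 0.07
[222.831 211.495 234.772 162.915] 149 [532.058 182.639] [638.834 157.841] angle mod90 -0.228
[222.831 211.495 234.772 162.915] 110 [536.215 186.269] [648.362 160.224] angle mod90 -0.228
[254.706 221.811 236.474 217.213] 149 [509.789 114.366] [519.715 153.325] angle mod90 -0.249
[254.706 221.811 236.474 217.213] 11
[... 2990 characters left out ...]
-13.8), np.float64(6.8)] -0.078
[np.float64(34.2), np.float64(-11.2), np.float64(6.8)] -0.078
[np.float64(35.0), np.float64(-8.5), np.float64(6.8)] -0.078
[np.float64(35.5), np.float64(-5.8), np.float64(6.8)] -0.078
[np.float64(35.9), np.float64(-3.0), np.float64(6.8)] -0.078
[np.float64(36.0), np.float64(-0.2), np.float64(6.8)] -0.078
[np.float64(35.9), np.float64(2.6), np.float64(6.8)] -0.078
[np.float64(35.6), np.float64(5.4), np.float64(6.8)] -0.078
[np.float64(35.1), np.float64(8.1), np.float64(6.8)] -0.078
[np.float64(34.3), np.float64(10.8), np.float64(6.8)] -0.078
[np.float64(33.4), np.float64(13.4), np.float64(6.8)] -0.078
[np.float64(32.3), np.float64(16.0), np.float64(6.8)] -0.078
```

step_arm --motion '[{"claw": 75,"delta_pos": [27.4,-23.3,6.8],"turn": -0.078},{"claw": 75,"delta_pos": [29.2,-21.1,6.8],"turn": -0.078},{"claw": 75,"delta_pos": [30.7,-18.8,6.8],"turn": -0.078},{"claw": 75,"delta_pos": [32.1,-16.3,6.8],"turn": -0.078},{"claw": 75,"delta_pos": [33.2,-13.8,6.8],"turn": -0.078},{"claw": 75,"delta_pos": [34.2,-11.2,6.8],"turn": -0.078},{"claw": 75,"delta_pos": [35,-8.5,6.8],"turn": -0.078},{"claw": 75,"delta_pos": [35.5,-5.8,6.8],"turn": -0.078}]' --force 40

```text
clock: 0.92
eef_pos: [333.4, -358.2, 184.7]
tcp_rot: [3.141, 0.0, 0.91]
contact_force: [1.4, -0.4, 0.2]
opening: 0.875
grasp_force: 0.0
```

step_arm --motion '[{"claw": 75,"delta_pos": [35.9,-3,6.8],"turn": -0.078},{"claw": 75,"delta_pos": [36,-0.2,6.8],"turn": -0.078},{"claw": 75,"delta_pos": [35.9,2.6,6.8],"turn": -0.078},{"claw": 75,"delta_pos": [35.6,5.4,6.8],"turn": -0.078},{"claw": 75,"delta_pos": [35.1,8.1,6.8],"turn": -0.078},{"claw": 75,"delta_pos": [34.3,10.8,6.8],"turn": -0.078},{"claw": 75,"delta_pos": [33.4,13.4,6.8],"turn": -0.078},{"claw": 75,"delta_pos": [32.3,16,6.8],"turn": -0.078}]'

```text
clock: 1.58
eef_pos: [491.3, -117.0, 130.3]
tcp_rot: [3.141, 0.0, 1.535]
contact_force: [0.5, -1.3, -0.0]
opening: 0.882
grasp_force: 0.0
```

Run:
```python
from h import *
import cv2
plan(473.2,-110.0,60,1.523,3)
f=grab_frame("side"); a=f["img"][170:350,130:330,::-1]; cv2.imwrite("pics/s2.png",cv2.resize(a,None,fx=3.3,fy=3.3,interpolation=2))
```

```text
clock 1.5833 pose [ 491.3 -117.   130.3] yaw 1.535 rows 3
[np.float64(2.1), np.float64(-6.1), np.float64(23.4)] 0.004
x 3
```

step_arm --motion '[{"claw": 75,"delta_pos": [2.1,-6.1,20],"turn": 0.004},{"claw": 75,"delta_pos": [2.1,-6.1,20],"turn": 0.004},{"claw": 75,"delta_pos": [2.1,-6.1,20],"turn": 0.004},{"claw": 75,"delta_pos": [0,0,0],"turn": 0}]'

```text
clock: 1.97
eef_pos: [469.1, -110.5, 67.5]
tcp_rot: [-3.135, -0.001, 1.519]
contact_force: [-2.1, 0.9, 0.1]
opening: 0.88
grasp_force: 0.0
```

Run:
```python
from h import *
import cv2
plan(473.2,-110.0,31,1.523,3)
f=grab_frame("side"); a=f["img"][170:350,130:330,::-1]; cv2.imwrite("pics/s2.png",cv2.resize(a,None,fx=3.3,fy=3.3,interpolation=2))
```

```text
clock 1.9667 pose [ 469.1 -110.5   67.5] yaw 1.519 rows 3
[np.float64(0.2), np.float64(1.3), np.float64(12.2)] -0.001
x 3
```

View pics/s2.png

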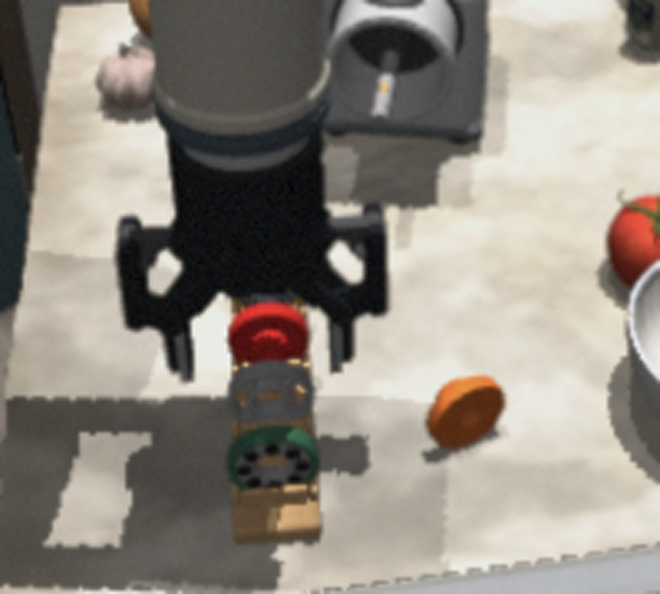

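The view shows the open fingers astride the knife line, their midpoint at (262,360) against the knife at (272,388), so they need about +4 mm in x, as computed. Descending and gripping.

step_arm --motion '[{"claw": 75,"delta_pos": [0.2,1.3,13],"turn": -0.001},{"claw": 75,"delta_pos": [0.2,1.3,13],"turn": -0.001},{"claw": 75,"delta_pos": [0.2,1.3,13],"turn": -0.001},{"claw": 75,"delta_pos": [0,0,0],"turn": 0},{"claw": 42,"delta_pos": [0,0,0],"turn": 0},{"claw": 42,"delta_pos": [0,0,0],"turn": 0},{"claw": 42,"delta_pos": [0,0,0],"turn": 0},{"claw": 42,"delta_pos": [0,0,0],"turn": 0}]' --force 40

```text
clock: 2.68
eef_pos: [474.0, -111.1, 32.5]
tcp_rot: [-3.137, -0.0, 1.522]
contact_force: [-10.0, -0.6, 11.4]
opening: 0.562
grasp_force: 39.3
```

step_arm --motion '[{"claw": 42,"delta_pos": [0,0,0],"turn": 0},{"claw": 42,"delta_pos": [0,0,0],"turn": 0}]'

```text
clock: 2.85
eef_pos: [474.0, -111.0, 32.6]
tcp_rot: [-3.137, -0.0, 1.522]
contact_force: [-10.0, -0.8, 10.6]
opening: 0.564
grasp_force: 39.3
```

step_arm --motion '[{"claw": 42,"delta_pos": [0,0,-20],"turn": 0},{"claw": 42,"delta_pos": [0,0,-40],"turn": 0},{"claw": 42,"delta_pos": [0,0,-20],"turn": 0}]'

```text
clock: 3.1
eef_pos: [477.5, -111.6, 115.2]
tcp_rot: [3.139, 0.001, 1.522]
contact_force: [1.4, -0.3, -1.0]
opening: 0.56
grasp_force: 42.9
```

Run:
```python
from h import *
plan(554.1,35.1,105,1.327,6)
```

```text
clock 3.1 pose [ 477.5 -111.6  115.2] yaw 1.522 rows 6
[np.float64(25.2), np.float64(11.1), np.float64(1.7)] 0.032
[np.float64(25.6), np.float64(10.3), np.float64(1.7)] 0.032
[np.float64(25.9), np.float64(9.5), np.float64(1.7)] 0.032
[np.float64(26.2), np.float64(8.6), np.float64(1.7)] 0.032
[np.float64(26.5), np.float64(7.8), np.float64(1.7)] 0.032
[np.float64(26.7), np.float64(6.9), np.float64(1.7)] 0.032
```

step_arm --motion '[{"claw": 42,"delta_pos": [25.2,11.1,1.7],"turn": 0.032},{"claw": 42,"delta_pos": [25.6,10.3,1.7],"turn": 0.032},{"claw": 42,"delta_pos": [25.9,9.5,1.7],"turn": 0.032},{"claw": 42,"delta_pos": [26.2,8.6,1.7],"turn": 0.032},{"claw": 42,"delta_pos": [26.5,7.8,1.7],"turn": 0.032},{"claw": 42,"delta_pos": [26.7,6.9,1.7],"turn": 0.032},{"claw": 42,"delta_pos": [0,0,0],"turn": 0},{"claw": 42,"delta_pos": [0,0,0],"turn": 0}]'

```text
clock: 3.77
eef_pos: [551.1, 37.9, 102.3]
tcp_rot: [3.14, -0.0, 1.332]
contact_force: [-0.7, 0.1, -1.3]
opening: 0.566
grasp_force: 42.8
```

Run:
```python
from h import *
plan(554.1,35.1,105,1.327,1)
T=grab_frame("top");S=grab_frame("side")
a=cv2.resize(T["img"][170:230,240:315],None,fx=5,fy=5,interpolation=2); b=cv2.resize(S["img"][160:240,205:285],None,fx=5,fy=5,interpolation=2)
b=b[:400]; a=cv2.copyMakeBorder(a,0,100,0,0,0)
cv2.imwrite("pics/k1.png",cv2.hconcat([a,b])[:,:,::-1])
```

```text
clock 3.7667 pose [551.1  37.9 102.3] yaw 1.332 rows 1
[np.float64(-2.0), np.float64(3.6), np.float64(-2.7)] 0.005
x 1
```

View pics/k1.png

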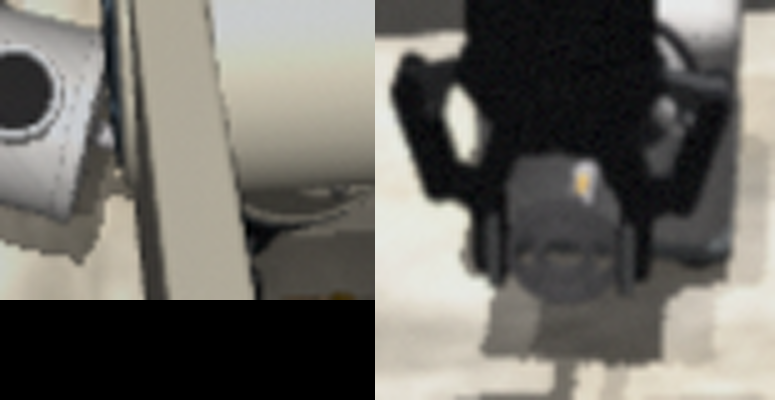

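The side half shows the knife held between the pads at crop (565,250), with the catch visible behind it at (584,180). In the top half the arm hides everything. I'll correct the small lag and feel forward.

step_arm --motion '[{"claw": 42,"delta_pos": [-2,3.6,-2.7],"turn": 0.005},{"claw": 42,"delta_pos": [0,0,0],"turn": 0},{"claw": 42,"delta_pos": [0,0,0],"turn": 0}]'

```text
clock: 4.12
eef_pos: [553.6, 33.1, 104.5]
tcp_rot: [3.141, -0.0, 1.323]
contact_force: [0.4, -0.8, -1.1]
opening: 0.566
grasp_force: 42.8
```

Run:
```python
from h import *
s=sense();p=s["eef_pos"];print(p)
S=grab_frame("side")
u=np.array([.2416,.9704,0])
print("pred knife px",proj(S,p+3.2*u+[0,0,6.5]),"rod tip px",proj(S,[560,58.6,110]))
a=S["img"][185:235,215:275]; cv2.imwrite("pics/k2.png",cv2.resize(a,None,fx=10,fy=10,interpolation=2)[:,:,::-1]*1)
plan(554.1,35.1,105,1.327,1)
```

```text
[553.58733185  33.08589226 104.45369362]
pred knife px [[243.8123282  210.30831804]] rod tip px [[244.96931144 204.24186163]]
clock 4.1667 pose [553.4  33.3 104.3] yaw 1.324 rows 1
[np.float64(1.9), np.float64(0.2), np.float64(-0.7)] -0.003
x 1
```

View pics/k2.png

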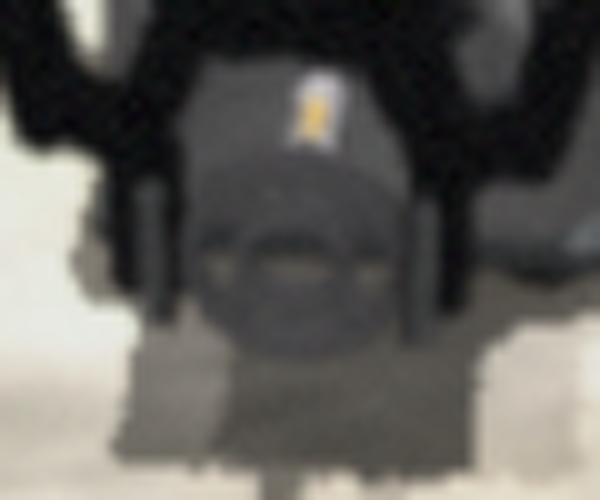

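The knife centre is at crop (297,262), which is px (244.2,210.7). That matches the prediction (243.8,210.3), so I'm inserting.

step_arm --motion '[{"claw": 42,"delta_pos": [8,0.2,-0.7],"turn": -0.003},{"claw": 42,"delta_pos": [6,0,0],"turn": 0},{"claw": 42,"delta_pos": [6,0,0],"turn": 0},{"claw": 42,"delta_pos": [6,0,0],"turn": 0},{"claw": 42,"delta_pos": [6,0,0],"turn": 0},{"claw": 42,"delta_pos": [0,0,0],"turn": 0}]'

```text
clock: 4.67
eef_pos: [561.1, 66.7, 104.2]
tcp_rot: [-3.141, -0.001, 1.328]
contact_force: [0.6, 4.6, -7.3]
opening: 0.562
grasp_force: 42.4
```

step_arm --motion '[{"claw": 42,"delta_pos": [0,0,0],"turn": 0},{"claw": 42,"delta_pos": [0,0,0],"turn": 0}]'

```text
clock: 4.83
eef_pos: [561.1, 65.9, 104.3]
tcp_rot: [-3.141, -0.001, 1.328]
contact_force: [-0.2, 5.0, -8.3]
opening: 0.56
grasp_force: 42.7
```

step_arm --motion '[{"claw": 42,"delta_pos": [0,0,2],"turn": 0},{"claw": 42,"delta_pos": [0,0,0],"turn": 0}]'

```text
clock: 5.0
eef_pos: [561.5, 64.8, 102.8]
tcp_rot: [3.141, 0.0, 1.328]
contact_force: [-0.7, 0.2, -1.0]
opening: 0.56
grasp_force: 43.3
```

step_arm --motion '[{"claw": 42,"delta_pos": [0,0,2],"turn": 0},{"claw": 42,"delta_pos": [0,0,0],"turn": 0}]'

```text
clock: 5.17
eef_pos: [561.5, 64.7, 100.7]
tcp_rot: [3.141, 0.0, 1.328]
contact_force: [0.2, 0.7, -0.9]
opening: 0.561
grasp_force: 43.3
```

step_arm --motion '[{"claw": 42,"delta_pos": [0,3.5,1],"turn": 0},{"claw": 42,"delta_pos": [0,0,0],"turn": 0},{"claw": 42,"delta_pos": [0,0,0],"turn": 0}]'

```text
clock: 5.42
eef_pos: [564.8, 64.0, 99.7]
tcp_rot: [3.142, 0.0, 1.328]
contact_force: [0.3, -0.0, -0.5]
opening: 0.562
grasp_force: 43.4
```

step_arm --motion '[{"claw": 42,"delta_pos": [0,2.5,0],"turn": 0},{"claw": 42,"delta_pos": [0,0,0],"turn": 0}]'

```text
clock: 5.58
eef_pos: [565.0, 63.9, 99.3]
tcp_rot: [-3.137, 0.001, 1.327]
contact_force: [-7.7, 3.1, 3.5]
opening: 0.561
grasp_force: 43.8
```

step_arm --motion '[{"claw": 42,"delta_pos": [0,-8,0],"turn": 0},{"claw": 42,"delta_pos": [0,0,0],"turn": 0},{"claw": 42,"delta_pos": [0,0,0],"turn": 0}]'

```text
clock: 5.83
eef_pos: [559.4, 65.6, 99.8]
tcp_rot: [3.141, -0.0, 1.328]
contact_force: [0.9, 0.5, -0.6]
opening: 0.561
grasp_force: 43.4
```

step_arm --motion '[{"claw": 42,"delta_pos": [0,-3,0],"turn": 0},{"claw": 42,"delta_pos": [0,0,0],"turn": 0}]'

```text
clock: 6.0
eef_pos: [556.4, 66.3, 99.8]
tcp_rot: [3.141, -0.0, 1.328]
contact_force: [0.5, 1.4, -0.7]
opening: 0.56
grasp_force: 43.4
```

step_arm --motion '[{"claw": 42,"delta_pos": [0,-2,0],"turn": 0},{"claw": 42,"delta_pos": [0,0,0],"turn": 0}]'

```text
clock: 6.17
eef_pos: [556.2, 66.5, 100.0]
tcp_rot: [3.138, -0.001, 1.328]
contact_force: [4.6, -1.6, -3.7]
opening: 0.565
grasp_force: 43.3
```

step_arm --motion '[{"claw": 42,"delta_pos": [0,5.5,0],"turn": 0},{"claw": 42,"delta_pos": [0,0,3],"turn": 0},{"claw": 42,"delta_pos": [0,0,0],"turn": 0}]'

```text
clock: 6.42
eef_pos: [559.8, 65.4, 96.2]
tcp_rot: [-3.141, 0.0, 1.328]
contact_force: [-1.6, -0.3, -1.2]
opening: 0.561
grasp_force: 43.6
```

step_arm --motion '[{"claw": 42,"delta_pos": [0,0,3],"turn": 0},{"claw": 42,"delta_pos": [0,0,0],"turn": 0}]'

```text
clock: 6.58
eef_pos: [560.0, 65.5, 94.9]
tcp_rot: [3.141, -0.0, 1.328]
contact_force: [-5.2, -0.7, 16.0]
opening: 0.565
grasp_force: 45.1
```

step_arm --motion '[{"claw": 42,"delta_pos": [0,0.8,-7],"turn": 0},{"claw": 42,"delta_pos": [0,0,0],"turn": 0},{"claw": 42,"delta_pos": [7,0,0],"turn": 0},{"claw": 42,"delta_pos": [7,0,0],"turn": 0},{"claw": 42,"delta_pos": [7,0,0],"turn": 0},{"claw": 42,"delta_pos": [5,0,0],"turn": 0},{"claw": 42,"delta_pos": [0,0,0],"turn": 0},{"claw": 42,"delta_pos": [0,0,0],"turn": 0}]'

```text
clock: 7.25
eef_pos: [566.8, 91.0, 100.4]
tcp_rot: [-3.141, 0.0, 1.329]
contact_force: [0.2, 0.0, -1.1]
opening: 0.563
grasp_force: 43.6
```

step_arm --motion '[{"claw": 42,"delta_pos": [2.5,0,2.5],"turn": 0},{"claw": 42,"delta_pos": [0,0,2],"turn": 0},{"claw": 42,"delta_pos": [0,0,0],"turn": 0}]'

```text
clock: 7.5
eef_pos: [567.1, 92.8, 95.6]
tcp_rot: [-3.141, 0.0, 1.328]
contact_force: [0.1, 0.4, -1.5]
opening: 0.566
grasp_force: 43.6
```

step_arm --motion '[{"claw": 70,"delta_pos": [0,0,0],"turn": 0},{"claw": 75,"delta_pos": [0,0,0],"turn": 0},{"claw": 75,"delta_pos": [0,0,0],"turn": 0},{"claw": 75,"delta_pos": [0,0,0],"turn": 0},{"claw": 75,"delta_pos": [-30,0,0],"turn": 0},{"claw": 75,"delta_pos": [-35,0,0],"turn": 0}]'

```text
clock: 8.0
eef_pos: [552.4, 30.6, 96.4]
tcp_rot: [3.14, -0.001, 1.331]
contact_force: [-0.8, -0.7, 0.2]
opening: 0.879
grasp_force: 0.0
```

Run:
```python
from h import *
plan(471.0,-158.0,90,1.523,8)
```

```text
clock 8.0 pose [552.4  30.6  96.4] yaw 1.331 rows 8
[np.float64(-25.3), np.float64(-4.6), np.float64(0.8)] -0.024
[np.float64(-25.1), np.float64(-5.2), np.float64(0.8)] -0.024
[np.float64(-25.0), np.float64(-5.8), np.float64(0.8)] -0.024
[np.float64(-24.9), np.float64(-6.4), np.float64(0.8)] -0.024
[np.float64(-24.7), np.float64(-7.0), np.float64(0.8)] -0.024
[np.float64(-24.5), np.float64(-7.6), np.float64(0.8)] -0.024
[np.float64(-24.3), np.float64(-8.2), np.float64(0.8)] -0.024
[np.float64(-24.1), np.float64(-8.8), np.float64(0.8)] -0.024
```

step_arm --motion '[{"claw": 75,"delta_pos": [-25.3,-4.6,0.8],"turn": -0.024},{"claw": 75,"delta_pos": [-25.1,-5.2,0.8],"turn": -0.024},{"claw": 75,"delta_pos": [-25,-5.8,0.8],"turn": -0.024},{"claw": 75,"delta_pos": [-24.9,-6.4,0.8],"turn": -0.024},{"claw": 75,"delta_pos": [-24.7,-7,0.8],"turn": -0.024},{"claw": 75,"delta_pos": [-24.5,-7.6,0.8],"turn": -0.024},{"claw": 75,"delta_pos": [-24.3,-8.2,0.8],"turn": -0.024},{"claw": 75,"delta_pos": [-24.1,-8.8,0.8],"turn": -0.024}]'

```text
clock: 8.67
eef_pos: [467.0, -158.6, 90.0]
tcp_rot: [3.141, 0.0, 1.521]
contact_force: [0.5, -0.0, 0.2]
opening: 0.875
grasp_force: 0.0
```

step_arm --motion '[{"claw": 75,"delta_pos": [0,0,0],"turn": 0},{"claw": 75,"delta_pos": [0,0,0],"turn": 0}]'

```text
clock: 8.83
eef_pos: [467.1, -158.4, 89.9]
tcp_rot: [3.141, -0.0, 1.517]
contact_force: [0.5, -0.5, -0.4]
opening: 0.877
grasp_force: 0.0
```

Run:
```python
from h import *
plan(471.0,-157.5,31,1.523,3)
S=grab_frame("side"); b=S["img"][130:340,190:300]
l=cv2.resize(b[:105],None,fx=3.6,fy=5.6,interpolation=2);r=cv2.resize(b[105:],None,fx=3.6,fy=5.6,interpolation=2)
cv2.imwrite("pics/s3.png",cv2.hconcat([l,r])[:,:,::-1])
```

```text
clock 8.8333 pose [ 467.1 -158.4   89.9] yaw 1.517 rows 3
[np.float64(0.4), np.float64(1.3), np.float64(19.6)] -0.002
x 3
```

View pics/s3.png

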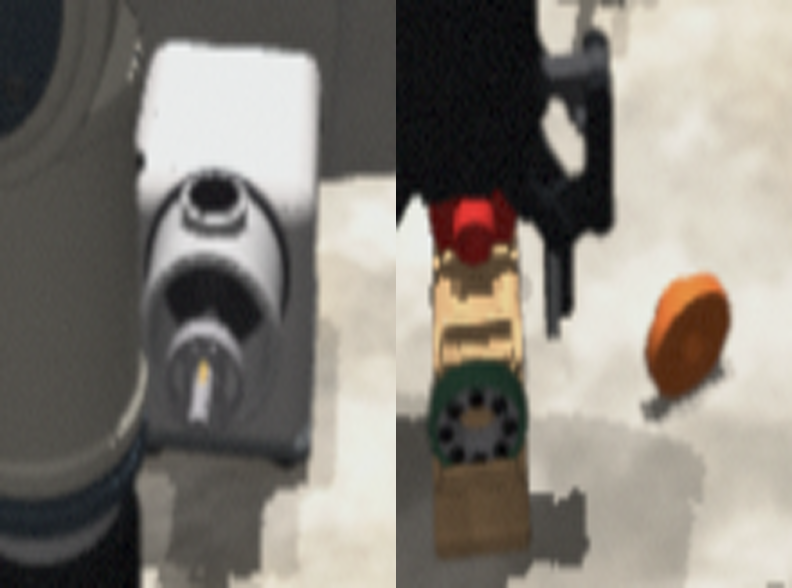

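The knife hangs on the rod at s3 (205,365), behind the visible catch (203,370). The green plate stands at (477,415) with its slot untouched. Gripping the plate.

step_arm --motion '[{"claw": 75,"delta_pos": [0.4,1.3,19.5],"turn": -0.002},{"claw": 75,"delta_pos": [0.4,1.3,19.5],"turn": -0.002},{"claw": 75,"delta_pos": [0.4,1.3,19.5],"turn": -0.002},{"claw": 75,"delta_pos": [0,0,0],"turn": 0},{"claw": 75,"delta_pos": [0,0,0],"turn": 0}]'

```text
clock: 9.3
eef_pos: [471.1, -155.4, 30.8]
tcp_rot: [-3.14, -0.001, 1.527]
contact_force: [-0.0, -1.0, -0.4]
opening: 0.881
grasp_force: 0.0
```

step_arm --motion '[{"claw": 42,"delta_pos": [0,0,0],"turn": 0},{"claw": 42,"delta_pos": [0,0,0],"turn": 0},{"claw": 42,"delta_pos": [0,0,0],"turn": 0},{"claw": 42,"delta_pos": [0,0,0],"turn": 0},{"claw": 42,"delta_pos": [0,0,0],"turn": 0},{"claw": 42,"delta_pos": [0,0,0],"turn": 0}]'

```text
clock: 9.8
eef_pos: [471.8, -156.4, 32.7]
tcp_rot: [3.14, 0.0, 1.526]
contact_force: [-1.6, 0.7, 6.0]
opening: 0.563
grasp_force: 40.1
```

step_arm --motion '[{"claw": 42,"delta_pos": [0,0,-20],"turn": 0},{"claw": 42,"delta_pos": [0,0,-40],"turn": 0},{"claw": 42,"delta_pos": [0,0,-20],"turn": 0}]'

```text
clock: 10.05
eef_pos: [472.4, -156.7, 114.8]
tcp_rot: [3.139, 0.001, 1.526]
contact_force: [0.8, -0.7, -1.1]
opening: 0.559
grasp_force: 42.2
```

Run:
```python
from h import *
plan(552.7,31.0,101,1.327,7)
```

```text
clock 10.05 pose [ 472.4 -156.7  114.8] yaw 1.526 rows 7
[np.float64(27.4), np.float64(9.9), np.float64(2.0)] 0.028
[np.float64(27.7), np.float64(9.1), np.float64(2.0)] 0.028
[np.float64(28.0), np.float64(8.3), np.float64(2.0)] 0.028
[np.float64(28.2), np.float64(7.5), np.float64(2.0)] 0.028
[np.float64(28.4), np.float64(6.7), np.float64(2.0)] 0.028
[np.float64(28.6), np.float64(5.9), np.float64(2.0)] 0.028
[np.float64(28.7), np.float64(5.1), np.float64(2.0)] 0.028
```

step_arm --motion '[{"claw": 42,"delta_pos": [27.4,9.9,2],"turn": 0.028},{"claw": 42,"delta_pos": [27.7,9.1,2],"turn": 0.028},{"claw": 42,"delta_pos": [28,8.3,2],"turn": 0.028},{"claw": 42,"delta_pos": [28.2,7.5,2],"turn": 0.028},{"claw": 42,"delta_pos": [28.4,6.7,2],"turn": 0.028},{"claw": 42,"delta_pos": [28.6,5.9,2],"turn": 0.028},{"claw": 42,"delta_pos": [20,5.1,2],"turn": 0.028},{"claw": 42,"delta_pos": [0,0,0],"turn": 0}]'

```text
clock: 10.72
eef_pos: [549.2, 27.1, 98.3]
tcp_rot: [3.139, -0.002, 1.33]
contact_force: [0.1, 0.0, -1.0]
opening: 0.566
grasp_force: 42.2
```

step_arm --motion '[{"claw": 42,"delta_pos": [0,0,0],"turn": 0},{"claw": 42,"delta_pos": [0,0,0],"turn": 0}]'

```text
clock: 10.88
eef_pos: [546.8, 23.8, 97.8]
tcp_rot: [3.141, 0.0, 1.331]
contact_force: [-0.8, 0.0, -0.6]
opening: 0.559
grasp_force: 42.2
```

```bash
cat >> h.py <<'E'
def rod():
    s=sense();p=s["eef_pos"];d=p[:2]-[560.6,65.2]
    print(p.round(1),"along(y_m of TCP)",round(.2416*d[0]+.9704*d[1]-42.5,1),"lateral err (tool y to add)",round(-(.9704*d[0]-.2416*d[1]),1),"yaw",s["tcp_rot"][2].round(3),"F",s["contact_force"].round(1))
E
python3 -c "
from h import *
rod()"
```

```text
[546.8  23.8  97.8] along(y_m of TCP) -86.0 lateral err (tool y to add) 3.4 yaw 1.331 F [-0.8  0.  -0.6]
```

step_arm --motion '[{"claw": 42,"delta_pos": [5,3.4,-3.2],"turn": 0.004},{"claw": 42,"delta_pos": [5,0,0],"turn": 0},{"claw": 42,"delta_pos": [5,0,0],"turn": 0},{"claw": 42,"delta_pos": [5,0,0],"turn": 0},{"claw": 42,"delta_pos": [5,0,0],"turn": 0},{"claw": 42,"delta_pos": [6,0,0],"turn": 0},{"claw": 42,"delta_pos": [6,0,0],"turn": 0},{"claw": 42,"delta_pos": [6,0,0],"turn": 0}]'

```text
clock: 11.55
eef_pos: [560.9, 65.6, 100.4]
tcp_rot: [-3.141, 0.0, 1.326]
contact_force: [-0.1, 0.0, -1.1]
opening: 0.561
grasp_force: 42.2
```

```bash
python3 -c "
from h import *
rod()"
```

```text
[560.9  65.6 100.4] along(y_m of TCP) -42.0 lateral err (tool y to add) -0.2 yaw 1.326 F [-0.1  0.  -1.1]
```

On the rod without touching it. Continuing until the knife is pushed in.

step_arm --motion '[{"claw": 42,"delta_pos": [6,0,0],"turn": 0},{"claw": 42,"delta_pos": [6,0,0],"turn": 0},{"claw": 42,"delta_pos": [6,0,0],"turn": 0},{"claw": 42,"delta_pos": [5,0,0],"turn": 0},{"claw": 42,"delta_pos": [3,0,0],"turn": 0},{"claw": 42,"delta_pos": [2,0,0],"turn": 0},{"claw": 42,"delta_pos": [0,0,0],"turn": 0},{"claw": 42,"delta_pos": [0,0,0],"turn": 0}]'

```text
clock: 12.22
eef_pos: [567.6, 92.1, 100.5]
tcp_rot: [-3.142, -0.0, 1.326]
contact_force: [0.3, 0.5, -0.4]
opening: 0.558
grasp_force: 42.2
```

Run:
```python
from h import *
rod()
S=grab_frame("side"); b=S["img"][140:215,200:300]
cv2.imwrite("pics/s4.png",cv2.resize(b,None,fx=7,fy=7,interpolation=2)[:,:,::-1])
```

```text
[567.6  92.1 100.5] along(y_m of TCP) -14.7 lateral err (tool y to add) -0.3 yaw 1.326 F [ 0.3  0.5 -0.4]
```

View pics/s4.png

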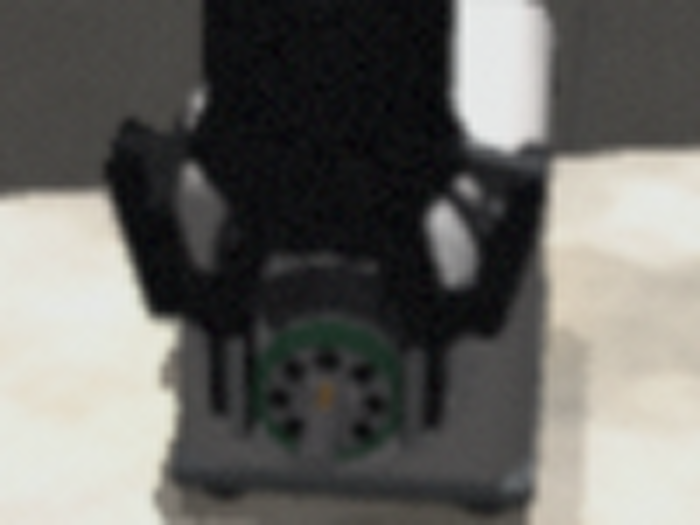

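The picture shows the green plate on the rod at (327,395), with the catch tip orange at (325,397) poking through the bore. The fingers are in front of the barrel. Pushing 2 mm more, lowering, then releasing.

step_arm --motion '[{"claw": 42,"delta_pos": [2,0,2.5],"turn": 0},{"claw": 42,"delta_pos": [0,0,2],"turn": 0},{"claw": 42,"delta_pos": [0,0,0],"turn": 0}]'

```text
clock: 12.52
eef_pos: [567.7, 93.6, 95.5]
tcp_rot: [-3.141, 0.001, 1.326]
contact_force: [-0.1, -3.1, -1.9]
opening: 0.563
grasp_force: 42.1
```

step_arm --motion '[{"claw": 70,"delta_pos": [0,0,0],"turn": 0},{"claw": 75,"delta_pos": [0,0,0],"turn": 0},{"claw": 75,"delta_pos": [0,0,0],"turn": 0},{"claw": 75,"delta_pos": [0,0,0],"turn": 0},{"claw": 75,"delta_pos": [-30,0,0],"turn": 0},{"claw": 75,"delta_pos": [-35,0,0],"turn": 0}]'

```text
clock: 13.02
eef_pos: [553.2, 32.0, 96.3]
tcp_rot: [3.14, -0.001, 1.329]
contact_force: [0.5, -0.4, -0.3]
opening: 0.878
grasp_force: 0.0
```

Run:
```python
from h import *
plan(474.7,-79,100,1.523,5)
```

```text
clock 13.0167 pose [553.2  32.   96.3] yaw 1.329 rows 5
[np.float64(-25.1), np.float64(-10.4), np.float64(-0.7)] -0.039
[np.float64(-24.7), np.float64(-11.4), np.float64(-0.7)] -0.039
[np.float64(-24.2), np.float64(-12.3), np.float64(-0.7)] -0.039
[np.float64(-23.7), np.float64(-13.3), np.float64(-0.7)] -0.039
[np.float64(-23.2), np.float64(-14.2), np.float64(-0.7)] -0.039
```

step_arm --motion '[{"claw": 65,"delta_pos": [-25.1,-10.4,-0.7],"turn": -0.039},{"claw": 65,"delta_pos": [-24.7,-11.4,-0.7],"turn": -0.039},{"claw": 65,"delta_pos": [-24.2,-12.3,-0.7],"turn": -0.039},{"claw": 65,"delta_pos": [-23.7,-13.3,-0.7],"turn": -0.039},{"claw": 65,"delta_pos": [-23.2,-14.2,-0.7],"turn": -0.039},{"claw": 65,"delta_pos": [0,0,0],"turn": 0},{"claw": 65,"delta_pos": [0,0,0],"turn": 0},{"claw": 65,"delta_pos": [0,0,0],"turn": 0}]' --force 60

```text
clock: 13.68
eef_pos: [472.2, -78.1, 99.8]
tcp_rot: [3.14, -0.0, 1.52]
contact_force: [-0.5, 0.2, -0.1]
opening: 0.761
grasp_force: 0.0
```

Run:
```python
from h import *
plan(474.7,-79,38,1.523,3)
```

```text
clock 13.6833 pose [472.2 -78.1  99.8] yaw 1.52 rows 3
[np.float64(-0.3), np.float64(0.8), np.float64(20.6)] -0.001
x 3
```

step_arm --motion '[{"claw": 65,"delta_pos": [-0.4,0.8,20],"turn": -0.001},{"claw": 65,"delta_pos": [-0.4,0.8,20],"turn": -0.001},{"claw": 65,"delta_pos": [-0.4,0.8,20],"turn": -0.001},{"claw": 65,"delta_pos": [0,0,0],"turn": 0},{"claw": 65,"delta_pos": [0,0,0],"turn": 0}]'

```text
clock: 14.1
eef_pos: [473.7, -78.6, 38.9]
tcp_rot: [-3.14, -0.0, 1.525]
contact_force: [-0.4, 0.2, 0.1]
opening: 0.759
grasp_force: 0.0
```

step_arm --motion '[{"claw": 18,"delta_pos": [0,0,0],"turn": 0},{"claw": 18,"delta_pos": [0,0,0],"turn": 0},{"claw": 18,"delta_pos": [0,0,0],"turn": 0},{"claw": 18,"delta_pos": [0,0,0],"turn": 0},{"claw": 18,"delta_pos": [0,0,0],"turn": 0},{"claw": 18,"delta_pos": [0,0,0],"turn": 0},{"claw": 18,"delta_pos": [0,0,0],"turn": 0},{"claw": 18,"delta_pos": [0,0,0],"turn": 0}]'

```text
clock: 14.77
eef_pos: [474.4, -79.8, 40.5]
tcp_rot: [3.14, 0.0, 1.524]
contact_force: [-0.8, -0.3, 5.1]
opening: 0.244
grasp_force: 58.5
```

Run:
```python
from h import *
print(sense()["opening"]*85.4)
S=grab_frame("side"); b=S["img"][210:330,140:290]
cv2.imwrite("pics/s5.png",cv2.resize(b,None,fx=5,fy=5,interpolation=2)[:,:,::-1])
```

```text
20.864090447434226
```

View pics/s5.png

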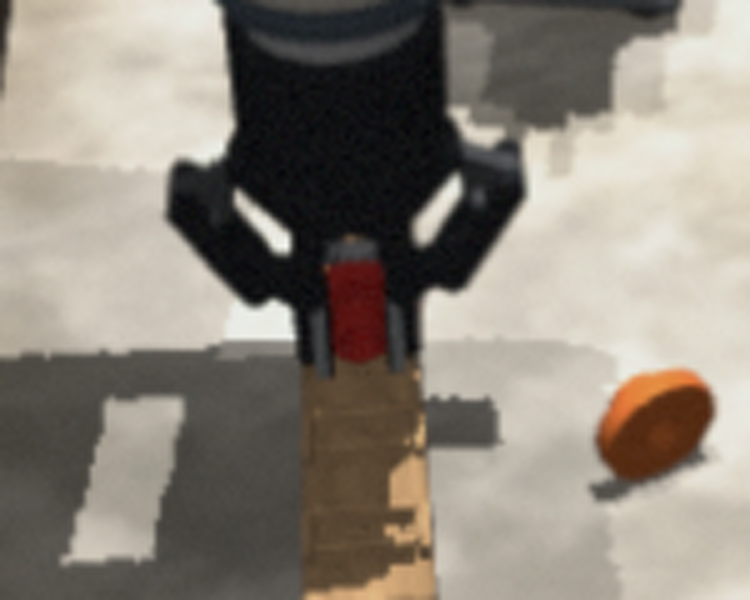

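The fingers hold the red neck at (358,310), and the pad tips at y≈375 reach past the neck's bottom. Lifting.

step_arm --motion '[{"claw": 18,"delta_pos": [0,0,-20],"turn": 0},{"claw": 18,"delta_pos": [0,0,-35],"turn": 0},{"claw": 18,"delta_pos": [0,0,-20],"turn": 0},{"claw": 18,"delta_pos": [0,0,0],"turn": 0}]'

```text
clock: 15.15
eef_pos: [476.4, -80.0, 118.7]
tcp_rot: [3.134, 0.001, 1.524]
contact_force: [1.4, 0.0, -0.0]
opening: 0.24
grasp_force: 59.0
```

Run:
```python
from h import *
plan(541,-13,108,1.327,4)
```

```text
clock 15.15 pose [476.4 -80.  118.7] yaw 1.524 rows 4
[np.float64(17.9), np.float64(14.9), np.float64(2.7)] 0.049
[np.float64(18.6), np.float64(14.0), np.float64(2.7)] 0.049
[np.float64(19.2), np.float64(13.1), np.float64(2.7)] 0.049
[np.float64(19.9), np.float64(12.1), np.float64(2.7)] 0.049
```

step_arm --motion '[{"claw": 18,"delta_pos": [17.9,14.9,2.7],"turn": 0.049},{"claw": 18,"delta_pos": [18.6,14,2.7],"turn": 0.049},{"claw": 18,"delta_pos": [19.2,13.1,2.7],"turn": 0.049},{"claw": 18,"delta_pos": [19.9,12.1,2.7],"turn": 0.049},{"claw": 18,"delta_pos": [0,0,0],"turn": 0},{"claw": 18,"delta_pos": [15,0,0],"turn": 0},{"claw": 18,"delta_pos": [15,0,0],"turn": 0},{"claw": 18,"delta_pos": [0,0,0],"turn": 0}]'

```text
clock: 15.82
eef_pos: [543.8, 19.7, 103.3]
tcp_rot: [-3.141, -0.0, 1.329]
contact_force: [-0.0, 0.8, -0.4]
opening: 0.244
grasp_force: 59.0
```

step_arm --motion '[{"claw": 18,"delta_pos": [0,0,0],"turn": 0},{"claw": 18,"delta_pos": [0,0,0],"turn": 0}]'

```text
clock: 15.98
eef_pos: [543.2, 17.7, 103.4]
tcp_rot: [-3.141, 0.0, 1.328]
contact_force: [0.2, 1.0, -0.7]
opening: 0.247
grasp_force: 59.0
```

Run:
```python
from h import *
rod()
S=grab_frame("side"); p=sense()["eef_pos"]; u=np.array([.2416,.9704,0])
print("pred neck end centre px",proj(S,p+[0,0,-1.5]+1.5*u)," flange rear rim bottom",proj(S,p+13.5*u-[0,0,26.5]), "neck bottom", proj(S,p-[0,0,13.5]+1.5*u))
b=S["img"][160:240,190:290]
cv2.imwrite("pics/s6.png",cv2.resize(b,None,fx=7.5,fy=7.5,interpolation=2)[:,:,::-1])
```

```text
[543.2  17.7 103.4] along(y_m of TCP) -92.8 lateral err (tool y to add) 5.4 yaw 1.328 F [ 0.2  1.  -0.7]
pred neck end centre px [[239.84128862 219.10508854]]  flange rear rim bottom [[240.57381114 224.7800972 ]] neck bottom [[239.88734127 223.58783131]]
```

View pics/s6.png

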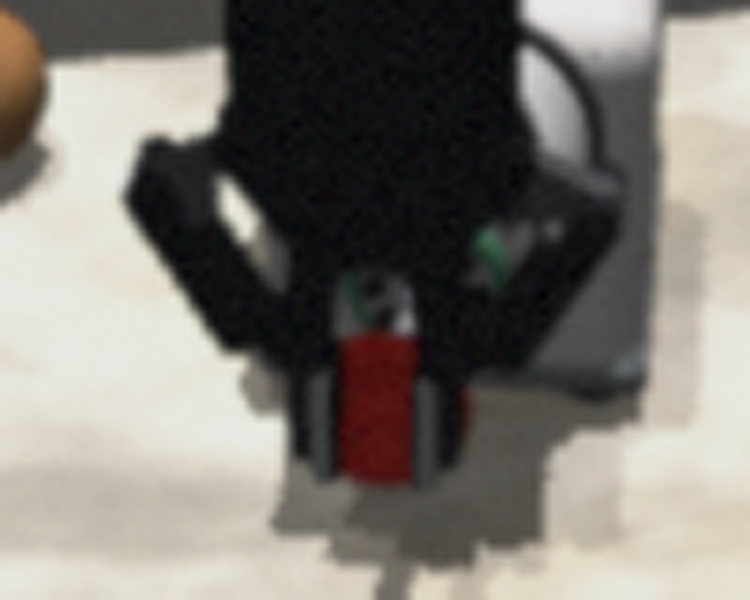

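The cap is upright in the grip: neck at s6 (378,410), flange bottom at (380,483), which is px y 224.4 as predicted. That was my last picture; from here I go by numbers and feel.

step_arm --motion '[{"claw": 18,"delta_pos": [5,5.4,-4.1],"turn": 0.002},{"claw": 18,"delta_pos": [0,0,0],"turn": 0},{"claw": 18,"delta_pos": [0,0,0],"turn": 0},{"claw": 18,"delta_pos": [0,0,0],"turn": 0}]'

```text
clock: 16.37
eef_pos: [550.4, 21.6, 107.9]
tcp_rot: [3.141, -0.0, 1.326]
contact_force: [0.2, 0.3, -1.0]
opening: 0.243
grasp_force: 59.0
```

Run:
```python
from h import *
rod()
```

```text
[550.4  21.6 107.9] along(y_m of TCP) -87.2 lateral err (tool y to add) -0.6 yaw 1.326 F [ 0.2  0.3 -1. ]
```

step_arm --motion '[{"claw": 18,"delta_pos": [5,-0.6,0.3],"turn": 0},{"claw": 18,"delta_pos": [4,0,0],"turn": 0},{"claw": 18,"delta_pos": [4,0,0],"turn": 0},{"claw": 18,"delta_pos": [4,0,0],"turn": 0},{"claw": 18,"delta_pos": [3,0,0],"turn": 0},{"claw": 18,"delta_pos": [0,0,0],"turn": 0},{"claw": 18,"delta_pos": [0,0,0],"turn": 0}]'

```text
clock: 16.95
eef_pos: [554.5, 41.6, 107.4]
tcp_rot: [-3.142, 0.0, 1.326]
contact_force: [-0.9, -0.1, -0.2]
opening: 0.245
grasp_force: 59.0
```

Run:
```python
from h import *
rod()
```

```text
[554.5  41.6 107.4] along(y_m of TCP) -66.8 lateral err (tool y to add) 0.2 yaw 1.326 F [-0.9 -0.1 -0.2]
```

step_arm --motion '[{"claw": 18,"delta_pos": [3,0.2,0],"turn": 0},{"claw": 18,"delta_pos": [3,0,0],"turn": 0},{"claw": 18,"delta_pos": [2,0,0],"turn": 0},{"claw": 18,"delta_pos": [0,0,0],"turn": 0}]'

```text
clock: 17.28
eef_pos: [556.8, 49.5, 107.5]
tcp_rot: [3.141, -0.0, 1.326]
contact_force: [0.4, 0.1, -0.1]
opening: 0.238
grasp_force: 59.0
```

step_arm --motion '[{"claw": 18,"delta_pos": [0,0,2],"turn": 0},{"claw": 18,"delta_pos": [0,0,0],"turn": 0}]'

```text
clock: 17.45
eef_pos: [557.0, 49.3, 105.6]
tcp_rot: [3.141, -0.001, 1.326]
contact_force: [-0.3, 1.8, 3.1]
opening: 0.239
grasp_force: 59.3
```

step_arm --motion '[{"claw": 18,"delta_pos": [0,0,-4],"turn": 0},{"claw": 18,"delta_pos": [0,0,0],"turn": 0}]'

```text
clock: 17.62
eef_pos: [556.3, 49.0, 109.7]
tcp_rot: [-3.141, 0.0, 1.326]
contact_force: [-0.5, 0.4, -1.8]
opening: 0.241
grasp_force: 59.5
```

step_arm --motion '[{"claw": 18,"delta_pos": [4,0.3,1.6],"turn": 0},{"claw": 18,"delta_pos": [4,0,0],"turn": 0},{"claw": 18,"delta_pos": [4,0,0],"turn": 0},{"claw": 18,"delta_pos": [4,0,0],"turn": 0},{"claw": 18,"delta_pos": [4,0,0],"turn": 0},{"claw": 18,"delta_pos": [0,0,0],"turn": 0}]'

```text
clock: 18.12
eef_pos: [562.2, 69.4, 108.1]
tcp_rot: [3.141, -0.001, 1.326]
contact_force: [0.2, 2.2, 1.6]
opening: 0.245
grasp_force: 59.7
```

step_arm --motion '[{"claw": 18,"delta_pos": [4,0,0],"turn": 0},{"claw": 18,"delta_pos": [4,0,0],"turn": 0},{"claw": 18,"delta_pos": [0,0,0],"turn": 0},{"claw": 18,"delta_pos": [0,0,0],"turn": 0}]'

```text
clock: 18.45
eef_pos: [563.9, 76.7, 108.0]
tcp_rot: [3.141, -0.001, 1.326]
contact_force: [-0.1, 2.0, 2.4]
opening: 0.243
grasp_force: 59.7
```

Run:
```python
from h import *
rod()
```

```text
[563.9  76.7 108. ] along(y_m of TCP) -30.5 lateral err (tool y to add) -0.5 yaw 1.326 F [-0.1  2.   2.4]
```

step_arm --motion '[{"claw": 18,"delta_pos": [4,-0.3,0],"turn": 0},{"claw": 18,"delta_pos": [4,0,0],"turn": 0},{"claw": 18,"delta_pos": [3,0,0],"turn": 0},{"claw": 18,"delta_pos": [0,0,0],"turn": 0},{"claw": 18,"delta_pos": [0,0,0],"turn": 0}]'

```text
clock: 18.87
eef_pos: [566.1, 87.3, 107.7]
tcp_rot: [-3.141, -0.0, 1.326]
contact_force: [-0.4, -0.0, -0.0]
opening: 0.247
grasp_force: 59.5
```

step_arm --motion '[{"claw": 18,"delta_pos": [2,0,0],"turn": 0},{"claw": 18,"delta_pos": [0,0,0],"turn": 0}]'

```text
clock: 19.03
eef_pos: [566.2, 88.7, 107.6]
tcp_rot: [-3.141, 0.001, 1.326]
contact_force: [-1.6, -3.0, -0.4]
opening: 0.243
grasp_force: 59.7
```

Run:
```python
from h import *
rod()
```

```text
[566.2  88.7 107.6] along(y_m of TCP) -18.4 lateral err (tool y to add) 0.2 yaw 1.326 F [-1.6 -3.  -0.4]
```

step_arm --motion '[{"claw": 18,"delta_pos": [3,0,0],"turn": 0},{"claw": 18,"delta_pos": [0,0,0],"turn": 0},{"claw": 18,"delta_pos": [0,0,0],"turn": 0}]'

```text
clock: 19.28
eef_pos: [566.0, 89.1, 107.3]
tcp_rot: [-3.14, 0.005, 1.327]
contact_force: [-3.1, -17.2, 2.0]
opening: 0.244
grasp_force: 60.1
```

step_arm --motion '[{"claw": 18,"delta_pos": [3,0,0],"turn": 0},{"claw": 18,"delta_pos": [0,0,0],"turn": 0},{"claw": 18,"delta_pos": [0,0,0],"turn": 0}]'

```text
clock: 19.53
eef_pos: [565.9, 89.5, 107.1]
tcp_rot: [-3.139, 0.009, 1.327]
contact_force: [-4.5, -30.8, 3.5]
opening: 0.24
grasp_force: 60.8
```

Run:
```python
from h import *
rod()
```

```text
[565.9  89.5 107.1] along(y_m of TCP) -17.7 lateral err (tool y to add) 0.8 yaw 1.327 F [ -4.5 -30.8   3.5]
```

step_arm --motion '[{"claw": 18,"delta_pos": [-6,0,0],"turn": 0},{"claw": 18,"delta_pos": [0,0,0],"turn": 0},{"claw": 18,"delta_pos": [-3,0,0],"turn": 0},{"claw": 18,"delta_pos": [0,0,0],"turn": 0},{"claw": 18,"delta_pos": [0,0,0],"turn": 0}]'

```text
clock: 19.95
eef_pos: [566.2, 86.6, 108.0]
tcp_rot: [3.141, -0.001, 1.326]
contact_force: [0.7, 1.4, -0.4]
opening: 0.244
grasp_force: 59.6
```

Run:
```python
from h import *
rod()
```

```text
[566.2  86.6 108. ] along(y_m of TCP) -20.4 lateral err (tool y to add) -0.3 yaw 1.326 F [ 0.7  1.4 -0.4]
```

step_arm --motion '[{"claw": 18,"delta_pos": [-2,0,0],"turn": 0},{"claw": 18,"delta_pos": [0,0,0],"turn": 0},{"claw": 18,"delta_pos": [0,0,0],"turn": 0}]'

```text
clock: 20.2
eef_pos: [565.4, 84.0, 108.1]
tcp_rot: [3.141, 0.0, 1.326]
contact_force: [0.1, -1.4, 2.4]
opening: 0.242
grasp_force: 59.9
```

Run:
```python
from h import *
rod()
```

```text
[565.4  84.  108.1] along(y_m of TCP) -23.1 lateral err (tool y to add) -0.1 yaw 1.326 F [ 0.1 -1.4  2.4]
```

The catch lets go when the cap is pulled back at this height, so I shouldn't tug. Pushing home again, then I'll ease off only to zero force, lower the cap onto the rod and open.

step_arm --motion '[{"claw": 18,"delta_pos": [2,0,0],"turn": 0},{"claw": 18,"delta_pos": [2,0,0],"turn": 0},{"claw": 18,"delta_pos": [2,0,0],"turn": 0},{"claw": 18,"delta_pos": [4,0,0],"turn": 0},{"claw": 18,"delta_pos": [0,0,0],"turn": 0},{"claw": 18,"delta_pos": [0,0,0],"turn": 0}]'

```text
clock: 20.7
eef_pos: [566.3, 89.3, 107.4]
tcp_rot: [-3.14, 0.008, 1.328]
contact_force: [-3.0, -27.8, 5.2]
opening: 0.243
grasp_force: 60.8
```

Run:
```python
from h import *
rod()
```

```text
[566.3  89.3 107.4] along(y_m of TCP) -17.8 lateral err (tool y to add) 0.3 yaw 1.328 F [ -3.  -27.8   5.2]
```

step_arm --motion '[{"claw": 18,"delta_pos": [-3,0,0.7],"turn": 0},{"claw": 18,"delta_pos": [0,0,0.7],"turn": 0},{"claw": 18,"delta_pos": [0,0,0],"turn": 0}]'

```text
clock: 20.95
eef_pos: [566.4, 89.0, 106.3]
tcp_rot: [-3.141, 0.003, 1.326]
contact_force: [-2.2, -11.7, 4.4]
opening: 0.244
grasp_force: 60.4
```

```bash
cat > c.py <<'E'
from h import *
rod(); S=grab_frame("side"); u=np.array([.2416,.9704,0])
rodp=lambda y,dz=0: np.array([560.6,65.2,106+dz])+3.2*0*u+u*(y+42.5)
for y in (-49,-29,-23,-17): print(y,proj(S,rodp(y,6)).round(1))
h=cv2.cvtColor(S["img"],cv2.COLOR_RGB2HSV)
for v in range(178,208): print(v," ".join("%3d/%3d/%3d"%tuple(h[v,c]) for c in range(241,252)))
E
python3 c.py
```

```text
[566.4  89.  106.3] along(y_m of TCP) -18.0 lateral err (tool y to add) 0.2 yaw 1.326 F [ -2.2 -11.7   4.4]
-49 [[244.5 203.5]]
-29 [[245.5 198.1]]
-23 [[245.7 196.6]]
-17 [[246. 195.]]
178  30/ 12/ 21   0/  0/ 36 140/ 21/ 37 150/  8/ 32 120/ 15/ 34 140/ 22/ 35 135/ 15/ 34 130/ 21/ 36 135/ 14/ 36 130/ 26/ 30  90/ 13/ 19
179 156/ 98/ 13 150/  9/ 30 105/ 17/ 30 120/ 24/ 32 144/ 36/ 35 135/ 13/ 38 140/ 19/ 40   0/  0/ 37 120/ 13/ 39 143/ 33/ 31  60/ 12/ 21
180 105/ 67/ 23 120/ 18/ 29   0/  0/ 41 135/ 11/ 47 120/ 10/ 53 135/  9/ 57 120/  9/ 59 120/ 18/ 58 120/  9/ 56 130/ 17/ 46 120/ 33/ 23
181 105/ 15/ 34 120/  5/ 49 130/ 13/ 60 120/  4/ 69   0/  4/ 69 120/  4/ 70 128/ 14/ 71 120/  4/ 68 150/  8/ 66 150/  9/ 60 150/ 16/ 32
182 140/ 19/ 41 120/  4/ 62  30/  4/ 65  75/  8/ 66  75/ 16/ 64  75/  8/ 63  70/ 12/ 64  75/ 15/ 66  75/  8/ 63  68/ 18/ 56 110/ 20/ 38
183 135/ 12/ 43   0/  0/ 53  40/ 14/ 55  21/ 35/ 51  23/ 64/ 52  12/ 80/ 54  16/ 70/ 55  19/ 70/ 51  34/ 42/ 49  50/ 33/ 46  50/ 26/ 30
184  10/ 26/ 29   9/ 99/ 44   4/139/ 64   4/148/ 69   2/161/ 73   3/172/ 77   3/176/ 77   1/172/ 7
[... 2465 characters left out ...]
/112/ 66   0/ 10/ 52
203 150/  3/ 78 170/ 10/ 80   0/  4/ 70 150/ 11/ 72 150/  7/ 70   0/  0/ 66   0/ 12/ 62   0/ 52/ 69   0/ 66/ 77   0/ 37/ 75 165/  7/ 69
204 150/  3/ 77 150/  3/ 75 120/  4/ 70 150/  4/ 69 143/ 14/ 72 140/ 11/ 68   0/  0/ 65   0/  3/ 74 170/  9/ 83 165/  6/ 86 120/  3/ 84
205   0/  4/ 69 150/  4/ 66 120/  4/ 64 120/  4/ 63 150/  4/ 64 140/ 11/ 67 150/  4/ 67 150/  3/ 79   0/  6/ 85  60/  3/ 83   0/  0/ 84
206 120/  4/ 66 120/  4/ 66 135/  8/ 63   0/  4/ 62 150/  4/ 63 165/  8/ 62 150/  4/ 66 150/  3/ 73 165/  6/ 80 120/  3/ 76   0/  0/ 75
207  90/  4/ 60 100/ 13/ 59 130/ 13/ 59 135/  9/ 60 120/  4/ 60 130/ 13/ 60 120/ 13/ 60 120/  4/ 66  60/  4/ 66 120/  4/ 67 100/ 11/ 68
```

Gold catch pixels (hue 13–17) show at rows 195–198, col 246, just in front of the neck. I'll take off the remaining push and open.

step_arm --motion '[{"claw": 18,"delta_pos": [-2,0,0],"turn": 0},{"claw": 18,"delta_pos": [0,0,0],"turn": 0},{"claw": 18,"delta_pos": [0,0,0],"turn": 0}]'

```text
clock: 21.25
eef_pos: [566.4, 88.7, 106.3]
tcp_rot: [-3.141, 0.001, 1.326]
contact_force: [-0.8, -3.4, 0.3]
opening: 0.247
grasp_force: 59.8
```

step_arm --motion '[{"claw": 40,"delta_pos": [0,0,0],"turn": 0},{"claw": 60,"delta_pos": [0,0,0],"turn": 0},{"claw": 60,"delta_pos": [0,0,0],"turn": 0},{"claw": 60,"delta_pos": [0,0,0],"turn": 0},{"claw": 60,"delta_pos": [-20,0,0],"turn": 0},{"claw": 60,"delta_pos": [-40,0,0],"turn": 0},{"claw": 60,"delta_pos": [-40,0,-20],"turn": 0},{"claw": 60,"delta_pos": [0,0,-40],"turn": 0}]'

```text
clock: 21.92
eef_pos: [538.0, -9.7, 161.4]
tcp_rot: [-3.132, 0.004, 1.324]
contact_force: [0.5, -0.4, -0.3]
opening: 0.701
grasp_force: 0.0
```

step_arm --motion '[{"claw": 60,"delta_pos": [-30,-35,-10],"turn": 0},{"claw": 60,"delta_pos": [-30,-35,-10],"turn": 0},{"claw": 60,"delta_pos": [0,-35,0],"turn": 0},{"claw": 60,"delta_pos": [0,-35,0],"turn": 0},{"claw": 60,"delta_pos": [0,0,0],"turn": 0}]'

```text
clock: 22.33
eef_pos: [395.5, -24.2, 181.9]
tcp_rot: [-3.136, 0.001, 1.325]
contact_force: [0.1, -0.2, -2.0]
opening: 0.704
grasp_force: 0.0
```

```bash
python3 c.py
python3 - <<'E'
from h import *
T=grab_frame("top"); h=cv2.cvtColor(T["img"],cv2.COLOR_RGB2HSV)
u=np.array([.2416,.9704,0])
for n,y in (("neck end",-16),("flange rear",-4),("mouth",0),("catch steep",-17),("tip",-49)): print(n,proj(T,np.array([560.6,65.2,106])+u*(y+42.5)).round(1))
for v in range(188,206): print(v," ".join("%3d/%3d/%3d"%tuple(h[v,c]) for c in range(258,272)))
E
```

```text
[395.5 -24.2 181.9] along(y_m of TCP) -169.1 lateral err (tool y to add) 138.6 yaw 1.325 F [ 0.1 -0.2 -2. ]
-49 [[244.5 203.5]]
-29 [[245.5 198.1]]
-23 [[245.7 196.6]]
-17 [[246. 195.]]
178 120/ 11/ 48   0/  0/ 41 165/ 13/ 38 105/ 35/ 29 140/ 23/ 33 120/ 24/ 32 120/ 15/ 35 120/  8/ 34 120/  8/ 34  30/  6/ 42 135/ 11/ 48
179 110/ 26/ 30  90/ 10/ 26 170/ 27/ 28 120/ 16/ 31 120/ 15/ 35 120/ 13/ 39 135/ 25/ 41 120/ 13/ 40 120/ 13/ 39 135/ 15/ 35 105/ 16/ 32
180 132/ 43/ 30 120/  8/ 31 135/ 13/ 38 150/ 11/ 48 135/ 10/ 53 128/ 18/ 58   0/  0/ 56 105/  9/ 56 120/ 13/ 58   0/  5/ 51 120/  5/ 47
181  60/  6/ 40 120/  5/ 51   0/  4/ 57 120/  4/ 65 120/  4/ 68  90/  8/ 66  90/  4/ 67 130/ 11/ 69 120/ 11/ 68 150/  7/ 70 130/ 12/ 65
182 165/  9/ 57 120/  8/ 62  90/  4/ 63  90/  8/ 63  80/ 13/ 58  80/ 26/ 59  90/  8/ 61  75/  8/ 61  90/ 12/ 63 100/ 12/ 63  80/ 11/ 67
183  60/ 13/ 60  60/ 22/ 58  60/ 20/ 50  47/ 36/ 50  26/ 46/ 44  38/ 45/ 45  27/ 54/ 47  36/ 27/ 47  53/ 47/ 49  65/ 28/ 54  72/ 23/ 55
184  39/ 36/ 50  14/ 94/ 54   6/139/ 66   5/146/ 68   4/172/ 74   5/186/ 74   5/174/ 76   4/167/ 7
[... 5684 characters left out ...]
   0/  6/125
202   2/221/136   7/102/ 65   3/129/ 77   1/181/ 83   1/218/ 96   2/206/109   6/108/ 97  19/ 47/104  21/ 44/121  20/ 44/178  20/ 44/179  20/ 43/172  19/ 44/170  20/ 36/143
203   2/197/ 96  15/ 45/ 68  15/ 46/ 66  14/ 57/ 67  11/ 67/ 76  12/ 66/ 96  16/ 47/ 92  18/ 49/ 94  18/ 45/101  20/ 46/144  20/ 45/189  20/ 46/190  21/ 45/188  20/ 43/182
204   3/160/ 78  20/ 33/ 70  21/ 37/ 69  18/ 41/ 75  20/ 41/ 93  21/ 42/ 97  21/ 45/ 97  22/ 47/ 98  19/ 44/ 99  19/ 46/122  20/ 43/188  20/ 43/188  19/ 42/188  21/ 42/189
205   7/ 84/ 70  17/ 32/ 71  18/ 36/ 71  22/ 37/ 75  21/ 41/ 99  21/ 42/ 98  21/ 42/ 98  21/ 42/ 97  23/ 42/ 97  17/ 45/107  20/ 43/142  19/ 44/187  19/ 44/187  19/ 42/189
```

Run:
```python
from h import *
for n in("top","side"):
    for k,im in (("start",cv2.imread(f"pics/{n}0.png")),("now",grab_frame(n)["img"][:,:,::-1].copy())):
        h=cv2.cvtColor(im,cv2.COLOR_BGR2HSV); r=(slice(194,203),slice(261,275)) if n=="top" else (slice(190,203),slice(240,252))
        m=(h[r][...,0]>11)&(h[r][...,0]<25)&(h[r][...,1]>60)&(h[r][...,2]>110)
        v,u=np.nonzero(m); w=h[r][...,1][m].astype(float); print(n,k,len(u),"sat sum",w.sum(),"centroid",(u*w).sum()/w.sum()+r[1].start,(v*w).sum()/w.sum()+r[0].start,"ext",u.min()+r[1].start,u.max()+r[1].start,v.min()+r[0].start,v.max()+r[0].start)
print(sense()["contact_force"],sense()["clock"])
```

```text
top start 9 sat sum 1101.0 centroid 267.4277929155313 197.8301544050863 ext 266 269 197 199
top now 9 sat sum 1103.0 centroid 267.42067089755216 197.82592928377153 ext 266 269 197 199
side start 6 sat sum 517.0 centroid 245.8742746615087 196.15087040618957 ext 245 247 195 197
side now 8 sat sum 812.0 centroid 245.94458128078819 195.76354679802955 ext 245 247 195 197
[ 0.7031412  -0.36734439  0.56881883] 22.5333
```

The catch looks the same in the top view as at the start (9 px, same centroid), so it is fully out. The neck ends right behind it at column 265. Handing in.

```bash
python3 -c "
from rig import *
print(sign_off())"
```

```text
the job is handed in; nothing more can be done
None
```

The mincer is together and handed in: knife, coarse plate and cap are pushed home on the spindle, the catch is out in front of the cap, and the gripper has let go and is clear. `sign_off()` gave no verdict, and I viewed 11 pictures against your limit of 10.

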